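# Put rail modules away in a case with bypass doors

### The arm

A 6-joint arm with a two-finger parallel gripper is mounted at the origin on a cart in front of the work surface, level with it; the furniture and walls round the work are solid. World frame = base frame: x ahead of the robot, y to its left, z up, the work surface at z = 0. Lengths are in m, angles in rad, forces in N, time in s.
With the tool pointing down it reaches from about 0.25 to 0.725 m from the base axis. Payload 4 kg.
Tool frame: the origin (TCP) lies midway between the tips of the shut fingers; the grasp point (between the pads) lies 19 mm behind it; z points along the fingers, x is the direction in which the jaws open and shut, and the axes are right-handed (so a half turn about z gives the same grasp; the last joint's range is limited). The gripper opens to 85 mm and grips with 20 to 120 N. Pads are 22 mm wide; open, the fingers measure 114 mm over their backs; the gripper's body (76 mm by 85 mm) begins 54 mm behind the grasp point. The pads swing forward as they close: fully open they stand 13 mm farther back than shut.
Start: joints at [-1.239, 0.241, 0.005, 1.335, 0, 1.571], TCP at [0.163, -0.473, 0.231] pointing down, gripper open.
Joint ranges: [-2.72, 2.72], [-1.05, 1.87], [-1.09, 1.28], [-1.99, 2.15], [-1.42, 1.44], [-3.14, 3.14]. Speed limits (rad/s): [2.79, 2.79, 3.14, 3.14, 3.14, 3.14].

### API

Orientations are given as a unit quaternion [x, y, z, w].
In Python, from workcell import bot, vision, ticket gives the robot as it stands.
- The arm moves only by the tool play_rows, never from a script. Its argument "deltas" is one flat list of numbers, 5 for each row, row after row: the opening, from 0 (shut) to 1 (fully open), then the shift along the tool's x, y, z in units of 60 mm (1.0 is 60 mm), then the turn about the tool's z in degrees. A call has 1 to 12 rows; each row shifts and turns the pose as measured when the row begins, along the tool's axes as they then stand; what a row does not reach is not made up. A row lasts 1/8 s, in which the tool goes at most 62.5 mm and 10.7 degrees, less where a joint would pass 70% of its speed; a pose out of reach is approached as far as the arm can. A call is refused whole if a number of a shift passes 1 or a number of a turn 10.7, either way. A call with a gripper value outside its range is refused whole. The fingers move at their own pace and stop on an object; the grip force is fixed at half the most. Time passes only in rows, so rows that do not move let the fingers close. It gives the time, the measured TCP pose, the force and the opening at its end, in the units of the state.
- bot.get_obs(): the state, without advancing time (a new reading comes with each control period).
- vision.camera(name): name is "scene" or "top" or "wrist"; returns a dict with "color" (480x640x3 uint8, blue, green, red), "intrinsics" (3x3 intrinsics, pixels), "k1" (the pictures are not rectified: a ray, as slopes to the right and down, at radius r is drawn at 1 + k1 r^2 times it, then the intrinsics apply), "rvec" (rotation vector, rad) and "tvec" (3), from world to camera coordinates, as OpenCV has them. Camera axes: x right, y down, z forward; pixel columns grow to the right and rows downward; lengths in m; the calibration is good to about 2 mm. A picture is of the moment at which its call begins. There is no depth.
- ticket.job_done(): hands the job in, once; it reports no verdict.
The state is a dict: "clock": time; "joint_pos": joint angles; "joint_vel": joint speeds; "tau": joint torques, N m; "eef_pos": TCP position; "tool_rot": TCP orientation; "ft_force": force on the tool from outside, world axes, zero at the start; "ft_torque": the same for the moment, N m; "grip_width": finger opening in m.
Only numpy, scipy, OpenCV 4.12 (cv2) and the standard library are available. Lean on these libraries where they do the work, as an engineer would, in place of code of your own. Each camera call takes 0.05 s, during which the arm holds its last target. There are 200 camera calls.

### The job

Unclip every module from the mounting rail, pulling it up out of its sprung catch, and put it away in the bench case: all slim modules in the left compartment and all wide ones in the right compartment (left and right as seen from the robot). The two clear doors in the top of the case bypass each other, so slide one over or under the other to get at each compartment, and at the end leave both doors fully closed.

Things in the scene. Friction and masses are not known exactly. Their poses are not given: they have to be found in the camera images.
- case: grey bench case, 320 mm long (y), 74 mm high, fixed. Origin on the bench midway along y; it reaches from x = -120 (front) to +85 mm. x points to its back, y left, z up; turned up to 0.1 rad. Two compartments side by side along y, parted by a wall 55 mm high; before them a solid ledge, x = -120 to -65, 59 mm high. A fixed guide strip 6 mm wide runs along y at x = -65, top 74 mm high.
- left_floor (a point): centre of the floor of the left (+y) compartment, 5 mm above the bench; inside 140 x 140 mm; axes as the case
- right_floor (a point): centre of the floor of the right (-y) compartment, 5 mm above the bench; inside 140 x 140 mm; axes as the case
- upper_door (a joint): travel (m) of the upper door, a clear level panel 153 (y) x 135 (x) x 4 mm, its top 72 mm above the bench: 0 = closed over the left compartment, 0.145 = slid fully right (-y of the case) over the lower door, left compartment open. Slides with 1 to 2 N, stays where left, starts anywhere.
- upper_door_tab (a point): top middle of the upright pull tab in the middle of the upper door: 26 mm along x, 10 mm thick along y, 24 mm high above the door (tab top 96 mm above the bench). Moves with the door; pinch it from above across y.
- lower_door (a joint): travel (m) of the lower door, a clear level panel 153 (y) x 190 (x) x 4 mm, its top 64 mm above the bench: 0 = closed over the right compartment, 0.145 = slid fully left (+y of the case) under the upper door; the right compartment is then open if the upper door is at 0. The doors never touch. Slides with 1 to 2 N, stays where left, starts anywhere.
- lower_door_tab (a point): top middle of the upright pull tab of the lower door, on its front lip over the ledge (x = -94 mm of the case), clear of the upper door: 26 mm along x, 10 mm thick along y, 24 mm high above the door (tab top 88 mm above the bench). Pinch it from above across y.
- rail: rail 310 mm long, 35 wide, on a fixed plate. Origin on the bench under its middle, x along it, turned up to 0.12 rad. Modules stand on it, 16 mm above the bench, at x = -112.5, -37.5, 37.5, 112.5 mm. At y = +30 a lip 26 mm high; at y = -23 to -62 sprung catches 38 mm high, whose noses reach over the modules' feet. A straight pull up of 5 to 10 N snaps a module out; free after 20 mm.
- slim_1: slim rail module, grey on a black foot, 18 mm wide (x), 50 high, 80 g. Origin at its middle, 25 mm above its underside; z up. Foot 18 x 52 (y) x 8 mm, body 42 deep and 30 high, nose 30 deep and 12 high. Grip its two flat broad sides, across x. Starts upright at any catch of the rail, x along the rail; always there. In the case it may lie any way up.
- slim_2: slim rail module, grey on a black foot, 18 mm wide (x), 50 high, 80 g. Origin at its middle, 25 mm above its underside; z up. Foot 18 x 52 (y) x 8 mm, body 42 deep and 30 high, nose 30 deep and 12 high. Grip its two flat broad sides, across x. Starts upright at any catch of the rail, x along the rail; absent in some runs. In the case it may lie any way up.
- wide_1: wide rail module, grey on a black foot, 36 mm wide (x), 50 high, 130 g. Origin at its middle, 25 mm above its underside; z up. Foot 36 x 52 (y) x 8 mm, body 42 deep and 30 high, nose 30 deep and 12 high. Grip its two flat broad sides, across x. Starts upright at any catch of the rail, x along the rail; absent in some runs. In the case it may lie any way up.
- wide_2: wide rail module, grey on a black foot, 36 mm wide (x), 50 high, 130 g. Origin at its middle, 25 mm above its underside; z up. Foot 36 x 52 (y) x 8 mm, body 42 deep and 30 high, nose 30 deep and 12 high. Grip its two flat broad sides, across x. Starts upright at any catch of the rail, x along the rail; absent in some runs. In the case it may lie any way up.
Not all that is in view belongs to the job. Leave any red look-alike of the slim_2 alone.

How it is judged:
At the end, for the whole second after the job is handed in: every slim module lies wholly inside the left compartment and every wide one inside the right (its middle within 66 mm of the compartment's middle each way and less than 40 mm above its floor), and both doors are closed to within 8 mm (x of slim_1 in the frame of left_floor between -0.066 and 0.066 m and y of slim_1 in the frame of left_floor between -0.066 and 0.066 m and z of slim_1 in the frame of left_floor between 0 and 0.04 m and x of slim_2 in the frame of left_floor between -0.066 and 0.066 m and y of slim_2 in the frame of left_floor between -0.066 and 0.066 m and z of slim_2 in the frame of left_floor between 0 and 0.04 m and x of wide_1 in the frame of right_floor between -0.066 and 0.066 m and y of wide_1 in the frame of right_floor between -0.066 and 0.066 m and z of wide_1 in the frame of right_floor between 0 and 0.04 m and x of wide_2 in the frame of right_floor between -0.066 and 0.066 m and y of wide_2 in the frame of right_floor between -0.066 and 0.066 m and z of wide_2 in the frame of right_floor between 0 and 0.04 m and value of joint each of upper_door, lower_door below 0.008 m); the robot touches nothing.
Of slim_2, wide_1, wide_2 only 2 to 3 are there at a start; the rules pass over those that are not, and their reading is None.
At some moment in a run one of slim_1, slim_2, wide_1, wide_2 may be knocked a few centimetres aside while the robot is not near it.
Once in a run the grip may slacken for a moment while it holds something.
It also fails if it takes over 205 s, if anything falls off the work surface, if the arm or the gripper's body presses on something with over 40 N, if the wrist force passes 120 N, or if a joint passes its speed limit or range.

## Working session

There is one attempt and no reset: what is moved stays moved. The work goes in short steps, Python scripts to look and compute and a tool call to move; the robot and the scene stay as the last step left them, time stands still between calls to the robot, and variables do not carry over. Pictures are saved under pics/ and viewed, about 12 in all and at most 16, crops included, and the job is handed in when it is done.

Besides the shell and the picture viewer there is one more tool, called as name(argument=value, ...) on one line, values as JSON. play_rows: Moves the arm, as the interface text tells. Its arguments: {"type":"object","properties":{"deltas":{"type":"array"}},"required":["deltas"]}

```bash
mkdir -p pics; ls; python3 - <<'E'
from workcell import bot,vision
import cv2
o=bot.get_obs();print(o)
for n in("scene","top"):
    c=vision.camera(n);cv2.imwrite(f"pics/{n}0.png",c["color"]);print(n,c["intrinsics"],c["k1"],c["rvec"],c["tvec"])
E
```

```text
pics
{'clock': 0.0, 'joint_pos': array([-1.23900423e+00,  2.41411601e-01,  3.76204712e-03,  1.33520047e+00,
       -4.57454849e-05,  1.57080868e+00]), 'joint_vel': array([-0.00139068, -0.00177744,  0.00120984,  0.00106271,  0.00170534,
        0.00148479]), 'tau': array([ 1.35418279e-03, -3.72321689e+01,  2.52405828e+01,  1.70241535e-02,
        2.56378380e-04,  4.36645578e-06]), 'eef_pos': array([ 0.16265579, -0.47215396,  0.23042807]), 'tool_rot': array([ 8.14163643e-01, -5.80634573e-01, -8.49311865e-04, -5.77592056e-04]), 'ft_force': array([-0.70053182, -0.94390331,  1.30132185]), 'ft_torque': array([-0.01036698,  0.03565787,  0.0234868 ]), 'grip_width': 0.08558724823752355}
scene [[578.27331462   0.         322.33595612]
 [  0.         578.27331462 241.10989621]
 [  0.           0.           1.        ]] -0.0006224283868977017 [ 1.13044623 -1.95823441  1.28807129] [0.31162223 0.26503439 0.74636016]
top [[489.49071077   0.         326.55293169]
 [  0.         489.49071077 236.32932836]
 [  0.           0.           1.        ]] -0.11177460502046448 [ 2.14568343 -2.09961921  0.22170908] [0.04097003 0.55442147 1.00100661]
```

View pics/top0.png

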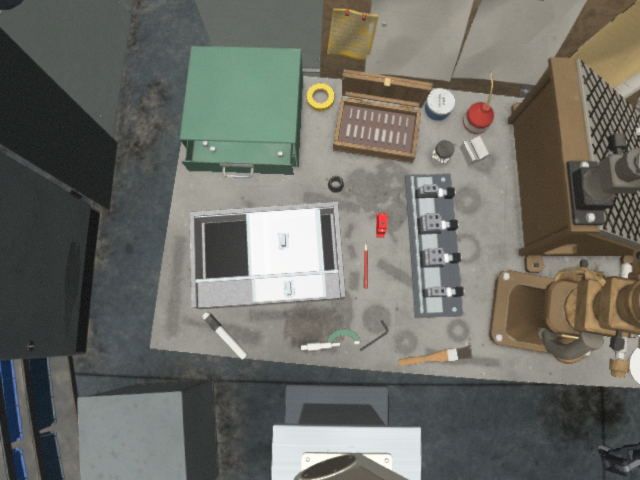

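View pics/scene0.png

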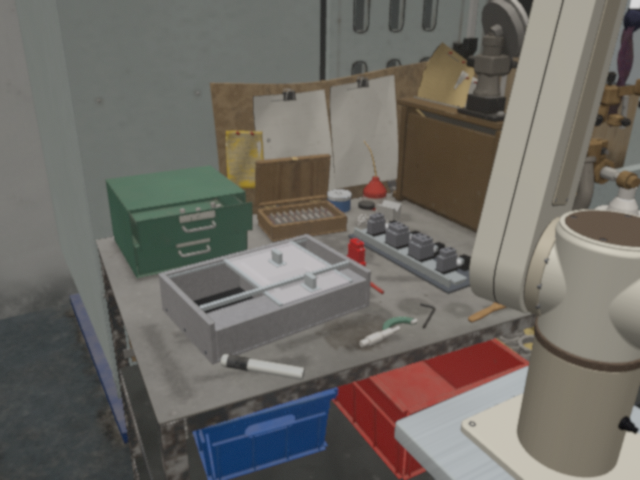

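The top view shows the case at about (267,255), with the upper tab at (283,241) and the lower tab at (290,288). The rail modules are at about (432,190), (432,222), (434,257) and (436,292), and there is a red look-alike at (381,225). I'll crop close next.

```bash
cat > h.py <<'E'
import numpy as np,cv2
from workcell import bot,vision
def ray(c,px):
    K=c["intrinsics"];k=c["k1"];R=cv2.Rodrigues(np.array(c["rvec"],float))[0];t=np.array(c["tvec"],float).reshape(3)
    u=cv2.undistortPoints(np.array(px,float).reshape(-1,1,2),K,np.array([k,0,0,0,0.])).reshape(-1,2)
    d=np.c_[u,np.ones(len(u))]@R
    return -R.T@t,d
def plane(c,px,z):
    o,d=ray(c,px);s=(z-o[2])/d[:,2];return (o+d*s[:,None])
def proj(c,P):
    return cv2.projectPoints(np.array(P,float).reshape(-1,1,3),np.array(c["rvec"],float),np.array(c["tvec"],float),c["intrinsics"],np.array([c["k1"],0,0,0,0.]))[0].reshape(-1,2)
def st():
    o=bot.get_obs();x,y,z,w=o["tool_rot"]
    yaw=np.degrees(np.arctan2(2*(x*y+z*w),1-2*(y*y+z*z)))
    print("t",round(o["clock"],2),"pos",o["eef_pos"].round(4),"yaw(toolx)",yaw.round(1),"F",o["ft_force"].round(1),"w",round(o["grip_width"],4));return o,yaw
def go(target,yaw_t=None):
    """print needed tool-frame shift (in 60mm units) and turn"""
    from scipy.spatial.transform import Rotation as Ro
    o,yaw=st();d=Ro.from_quat(o["tool_rot"]).inv().apply(np.array(target)-o["eef_pos"])
    print("units",(d/.06).round(3),"turn about tool z", None if yaw_t is None else round(-(((yaw_t-yaw)+90)%180-90),1))
E
python3 - <<'E'
import cv2,numpy as np
im=cv2.imread("pics/top0.png")
a=cv2.resize(im[165:325,395:475],None,fx=3.6,fy=3.6,interpolation=cv2.INTER_CUBIC)
b=cv2.resize(im[195:315,180:350],None,fx=3,fy=3,interpolation=cv2.INTER_CUBIC)
o=np.zeros((580,800,3),np.uint8);o[:a.shape[0],:a.shape[1]]=a[:580];o[:b.shape[0],290:290+b.shape[1]]=b
cv2.imwrite("pics/crop0.png",o)
E
```

```text
(no output)
```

View pics/crop0.png

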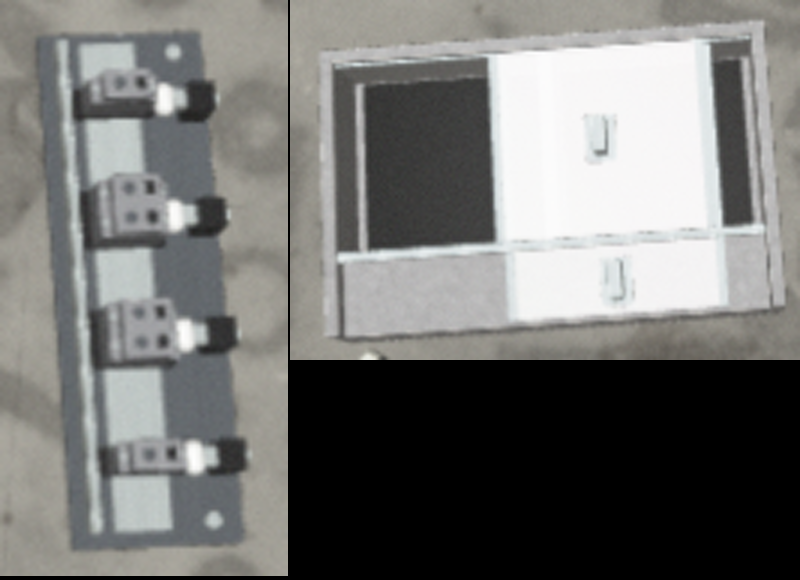

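The rail, from far to near, holds slim, wide, wide, slim. In the crop these are at (130,85), (137,205), (145,330) and (160,455), each at a catch, and all are grey. Things that could be mistaken for a module are the red look-alike at (381,225) in the top view and the light-grey box at (475,150). Neither is on the rail.

```bash
cat > loc.py <<'E'
from h import *
c=vision.camera("top")
A=lambda p:np.array(p,float)/3.6+[395,165]
B=lambda p:(np.array(p,float)-[290,0])/3+[180,195]
E
python3 - <<'E'
from loc import *
e=plane(c,A([[106.5,44],[143.5,529]]),.016)
m=e.mean(0);d=e[0]-e[1];L=np.hypot(*d[:2]);u=d/L
print("rail",m,L,"yaw",np.degrees(np.arctan2(u[1],u[0])))
for s in(.1125,.0375,-.0375,-.1125):print(s,(m+u*s)[:2].round(4), proj(c,(m+u*s)[:2].tolist()+[.066]).round(1))
for n,p in(("nose",[[127,84],[138,205],[140,330],[160,455]]),):print(plane(c,A(p),.066).round(4))
k=plane(c,B([[318,52],[763,22],[785,303],[328,338]]),.074);print(k.round(4))
ex=((k[0]+k[1])-(k[2]+k[3]));ey=((k[0]+k[3])-(k[1]+k[2]));print("case x,y len",np.hypot(*ex[:2])/2,np.hypot(*ey[:2])/2,np.degrees(np.arctan2(ex[1],ex[0])),np.degrees(np.arctan2(-ey[0],ey[1])))
cc=k.mean(0);th=np.arctan2(-ey[0],ey[1]);X=np.array([np.cos(th),np.sin(th)]);Y=np.array([-X[1],X[0]])
O=cc[:2]+.0175*X;print("case origin",O,th)
for n,p,z in(("up",[597,133],.096),("lo",[613,278],.088)):
    t=plane(c,B([p]),z)[0];print(n,t,"case",(t[:2]-O)@X,(t[:2]-O)@Y)
print("cam",-cv2.Rodrigues(c["rvec"])[0].T@c["tvec"])
E
```

```text
rail [ 0.55157208 -0.17977888  0.016     ] 0.30870086884352116 yaw 3.184900455211681
0.1125 [ 0.6639 -0.1735] [[430.8 188.3]]
0.0375 [ 0.589  -0.1777] [[433.5 221.6]]
-0.0375 [ 0.5141 -0.1819] [[436.3 255.8]]
-0.1125 [ 0.4392 -0.186 ] [[438.9 290.9]]
[[ 0.6638 -0.1724  0.066 ]
 [ 0.5881 -0.1772  0.066 ]
 [ 0.5122 -0.1767  0.066 ]
 [ 0.4383 -0.1872  0.066 ]]
[[0.5953 0.349  0.074 ]
 [0.6245 0.0308 0.074 ]
 [0.4244 0.0124 0.074 ]
 [0.3925 0.3273 0.074 ]]
case x,y len 0.2023876678178291 0.31798559771697216 5.68993061245849 5.515259530435131
case origin [0.52660292 0.18155986] 0.09625943790808944
up [0.53667661 0.14461363 0.096     ] case 0.006476122679117955 -0.03774337917364244
lo [0.43781789 0.13064062 0.088     ] case -0.09326790283114304 -0.04215031218815488
cam [0.34662511 0.06242504 1.08950911]
```

play_rows(deltas=[0,0,0,0,-10.6,0,0,0,0,-10.6,0,0,0,0,-10.6,0,0,0,0,-10.6,0,0,0,0,-10.6,0,0,0,0,-10.6,0,0,0,0,-10.6,0,0,0,0,0])

```text
clock: 1.15
eef_pos: [0.162, -0.4701, 0.2274]
tool_rot: [0.999, 0.038, -0.001, -0.004]
ft_force: [0.1, 0.1, 0.4]
grip_width: 0.0001
```

```bash
python3 -c "
from h import *
go([.5333,.1794,.20],3.2)"
```

```text
t 1.15 pos [ 0.162  -0.4701  0.2274] yaw(toolx) 4.3 F [0.1 0.1 0.4] w 0.0001
units [  6.987 -10.324   0.531] turn about tool z 1.1
```

play_rows(deltas=[0,0.55,-0.82,0.04,0,0,0.55,-0.82,0.04,0,0,0.55,-0.82,0.04,0,0,0.55,-0.82,0.04,0,0,0.55,-0.82,0.04,0,0,0.55,-0.82,0.04,0,0,0.55,-0.82,0.04,0,0,0.55,-0.82,0.04,0,0,0.55,-0.82,0.04,0,0,0.55,-0.82,0.04,0,0,0.55,-0.82,0.04,0,0,0,0,0,0])

```text
clock: 2.65
eef_pos: [0.5054, 0.1066, 0.2031]
tool_rot: [1.0, 0.015, 0.002, -0.003]
ft_force: [-0.7, -0.7, -0.4]
grip_width: -0.0002
```

```bash
python3 -c "
from h import *
go([.5333,.1794,.10],5.5)"
```

```text
t 2.65 pos [0.5054 0.1066 0.2031] yaw(toolx) 1.7 F [-0.7 -0.7 -0.4] w -0.0002
units [ 0.495 -1.189  1.726] turn about tool z -3.8
```

play_rows(deltas=[0,0.25,-0.6,0.0,-3.8,0,0.25,-0.6,0.2,0,0,0,0,0.7,0,0,0,0,0.7,0,0,0,0,0.4,0,0,0,0,0,0])

```text
clock: 3.4
eef_pos: [0.5299, 0.1781, 0.0806]
tool_rot: [0.999, 0.04, 0.001, -0.001]
ft_force: [0.3, -0.1, 0.5]
grip_width: 0.0001
```

```bash
cat >> h.py <<'E'
O=np.array([.5266,.1816]);th=.0965
X=np.array([np.cos(th),np.sin(th)]);Y=np.array([-X[1],X[0]])
def C(x,y,z): return np.r_[O+X*x+Y*y,z]
def incase():
    p=bot.get_obs()["eef_pos"];print("case xy",((p[:2]-O)@X).round(4),((p[:2]-O)@Y).round(4))
E
python3 -c "
from h import *
incase();go(C(.007,-.055,.083),5.5)"
```

```text
case xy 0.0029 -0.0038
t 3.4 pos [0.5299 0.1781 0.0806] yaw(toolx) 4.5 F [ 0.3 -0.1  0.5] w 0.0001
units [ 0.083  0.851 -0.042] turn about tool z -1.0
```

play_rows(deltas=[0,0.08,0.2,-0.04,0,0,0,0.2,0,0,0,0,0.2,0,0,0,0,0.2,0,0,0,0,0.12,0,0,0,0,0,0,0])

```text
clock: 4.15
eef_pos: [0.5408, 0.1271, 0.0875]
tool_rot: [0.999, 0.04, 0.003, -0.012]
ft_force: [-0.1, 0.3, -0.0]
grip_width: 0.0001
```

```bash
python3 -c "
from h import *
incase();st()
c=vision.camera('top');cv2.imwrite('pics/t1.png',cv2.resize(c['color'][180:320,170:360],None,fx=3,fy=3))"
```

```text
case xy 0.0089 -0.0556
t 4.15 pos [0.5408 0.1271 0.0875] yaw(toolx) 4.6 F [-0.1  0.3 -0. ] w 0.0001
```

View pics/t1.png

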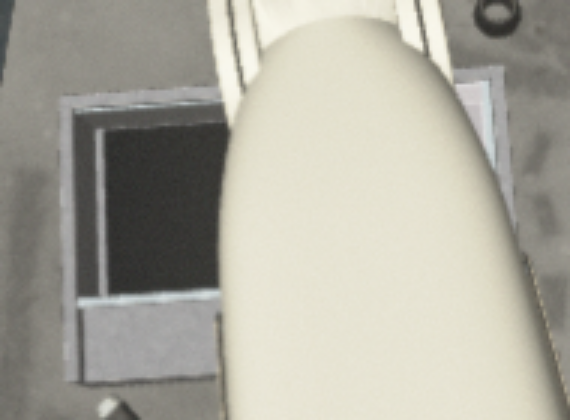

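The arm hides the tab in the top view, so I'll push against the stop and read the force.

play_rows(deltas=[0,0,0.08,0.05,0,0,0,0.08,0,0,0,0,0.06,0,0])

```text
clock: 4.58
eef_pos: [0.5415, 0.1269, 0.0873]
tool_rot: [0.999, 0.045, 0.004, -0.027]
ft_force: [-0.1, 11.1, -3.0]
grip_width: 0.0001
```

```bash
python3 -c "
from h import *
incase();st();go(C(-.094,-.008,.12),5.5)
c=vision.camera('scene');cv2.imwrite('pics/s1.png',cv2.resize(c['color'][200:380,140:440],None,fx=2.5,fy=2.5))"
```

```text
case xy 0.0095 -0.0559
t 4.58 pos [0.5415 0.1269 0.0873] yaw(toolx) 5.1 F [-0.1 11.1 -3. ] w 0.0001
t 4.58 pos [0.5415 0.1269 0.0873] yaw(toolx) 5.1 F [-0.1 11.1 -3. ] w 0.0001
units [-1.726 -0.815 -0.52 ] turn about tool z -0.4
```

View pics/s1.png

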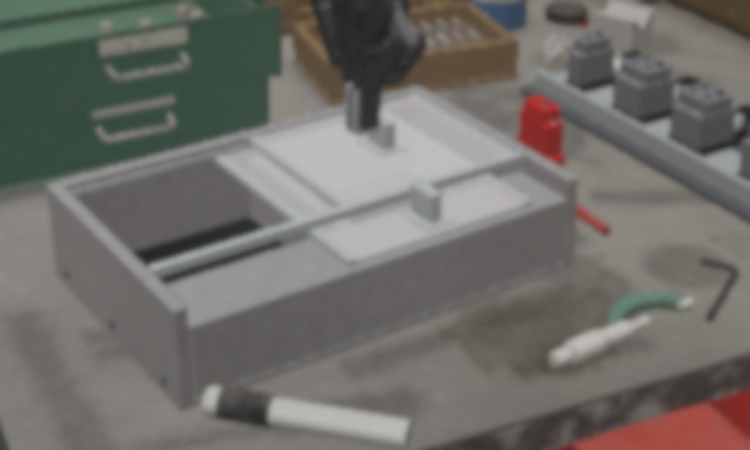

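The door is against its stop: 11 N at y = -0.056, which puts the tab at -0.072. The scene view shows the lower tab still about 30 mm off. Next is the lower door.

play_rows(deltas=[0,0,-0.3,-0.1,0,0,0,-0.5,-0.6,0,0,-0.6,0,0,0,0,-0.6,0,0,0,0,-0.5,0,0,0,0,0,0,0,0])

```text
clock: 5.38
eef_pos: [0.4362, 0.1626, 0.1359]
tool_rot: [0.999, 0.043, 0.009, -0.023]
ft_force: [0.2, 0.2, -0.8]
grip_width: -0.0001
```

```bash
python3 -c "
from h import *
incase();print(bot.get_obs()['tool_rot'].round(4));go(C(-.094,-.008,.076),5.5)"
```

```text
case xy -0.0918 -0.0102
[ 0.9988  0.043   0.0089 -0.0231]
t 5.38 pos [0.4362 0.1626 0.1359] yaw(toolx) 4.9 F [ 0.2  0.2 -0.8] w -0.0001
units [-0.056  0.009  0.998] turn about tool z -0.6
```

play_rows(deltas=[0,0,0,0.6,-0.6,0,0,0,0.4,0,0,0,0.2,0,0,0,0,0.2,0,0,0,0,0.2,0,0,0,0,0.15,0,0,0,0,0,0,0])

```text
clock: 6.25
eef_pos: [0.4491, 0.1183, 0.0786]
tool_rot: [0.998, 0.047, 0.016, -0.024]
ft_force: [-1.0, 2.4, -0.9]
grip_width: -0.0003
```

```bash
python3 -c "
from h import *
incase();print(bot.get_obs()['tool_rot'].round(4));go(C(-.094,-.0555,.076),5.5)"
```

```text
case xy -0.0833 -0.0555
[ 0.9985  0.0472  0.0158 -0.0237]
t 6.25 pos [0.4491 0.1183 0.0786] yaw(toolx) 5.4 F [-1.   2.4 -0.9] w -0.0003
units [-0.18   0.002  0.038] turn about tool z -0.1
```

play_rows(deltas=[0,0,-0.1,-0.6,0,0.5,0,0,-0.6,0,0.5,0,0.8,0,2,0.5,0,0.8,0,0,0.5,0,0.8,0,0,0.5,0,0.8,0,0,0.5,0,0.8,0,0,0.5,0,0.8,0,0,0.5,0,0.4,0,0,0.5,0,0,0,0])

```text
clock: 7.5
eef_pos: [0.4739, -0.2055, 0.1461]
tool_rot: [0.999, 0.03, 0.024, -0.016]
ft_force: [-0.4, -0.2, 0.1]
grip_width: 0.0428
```

```bash
python3 -c "
from h import *
print(bot.get_obs()['tool_rot'].round(4));go([.4392,-.186,.10],3.2)
c=vision.camera('wrist');cv2.imwrite('pics/w1.png',c['color']);print(proj(c,[.4392,-.186,.066]))"
```

```text
[ 0.9992  0.03    0.0235 -0.0156]
t 7.5 pos [ 0.4739 -0.2055  0.1461] yaw(toolx) 3.4 F [-0.4 -0.2  0.1] w 0.0428
units [-0.594 -0.337  0.751] turn about tool z 0.2
[[261.98210875 224.14678591]]
```

View pics/w1.png

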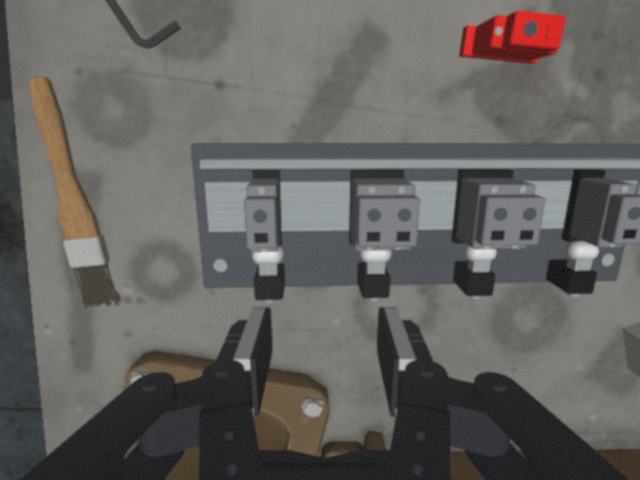

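The wrist view shows a slim module with its nose at (261,222), against a predicted (262,224), so the location is good to about 1 mm. The wide pair is at (388,220) and (510,218), and the red look-alike at (515,35) is off the rail.

play_rows(deltas=[0.5,-0.3,-0.17,0.2,0,0.5,-0.3,-0.17,0.2,0,0.5,0,0,0.2,0,0.5,0,0,0.1,0,0.5,0,0,0,0])

```text
clock: 8.18
eef_pos: [0.44, -0.1819, 0.103]
tool_rot: [0.999, 0.034, 0.025, -0.015]
ft_force: [-0.3, 0.2, -0.8]
grip_width: 0.0426
```

```bash
python3 -c "
from h import *
print(bot.get_obs()['tool_rot'].round(4));go([.4392,-.186,.028],3.2)"
```

```text
[ 0.999   0.0335  0.025  -0.0146]
t 8.18 pos [ 0.44   -0.1819  0.103 ] yaw(toolx) 3.8 F [-0.3  0.2 -0.8] w 0.0426
units [-0.082  0.101  1.245] turn about tool z 0.6
```

play_rows(deltas=[0.5,-0.08,0.1,0.3,0.6,0.5,0,0,0.4,0,0.5,0,0,0.3,0,0.5,0,0,0.25,0,0.5,0,0,0,0])

```text
clock: 8.8
eef_pos: [0.4458, -0.1885, 0.0282]
tool_rot: [0.999, 0.029, 0.029, -0.013]
ft_force: [-0.5, 0.2, 0.3]
grip_width: 0.0427
```

```bash
python3 -c "
from h import *
print(bot.get_obs()['tool_rot'].round(4));go([.4392,-.186,.028],3.2)
c=vision.camera('wrist');cv2.imwrite('pics/w2.png',c['color'])"
```

```text
[ 0.9991  0.0287  0.0287 -0.0127]
t 8.8 pos [ 0.4458 -0.1885  0.0282] yaw(toolx) 3.2 F [-0.5  0.2  0.3] w 0.0427
units [-0.107 -0.047 -0.002] turn about tool z 0.0
```

View pics/w2.png

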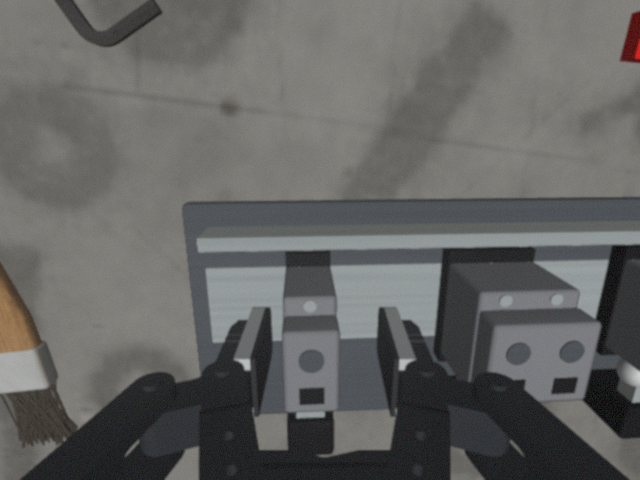

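The wrist view shows the slim module between the pads at (310,360), a few mm left of centre, so the jaws are about 6 mm too far in +x. I'll correct that, close and pull.

play_rows(deltas=[0.5,-0.1,-0.04,0,0,0,0,0,0,0,0,0,0,0,0,0,0,0,0,0,0,0,0,0,0,0,0,0,0,0])

```text
clock: 9.6
eef_pos: [0.4414, -0.1873, 0.0308]
tool_rot: [0.999, 0.029, 0.031, -0.012]
ft_force: [0.1, -0.5, -0.5]
grip_width: 0.0173
```

```bash
python3 -c "
from h import *
print(bot.get_obs()['tool_rot'].round(4));st()"
```

```text
[ 0.999   0.0287  0.0312 -0.0116]
t 9.6 pos [ 0.4414 -0.1873  0.0308] yaw(toolx) 3.3 F [ 0.1 -0.5 -0.5] w 0.0173
```

play_rows(deltas=[0,0,0,-0.15,0,0,0,0,-0.2,0,0,0,0,-0.3,0,0,0,0,-0.4,0,0,0,0,-0.5,0,0,0,0,-0.5,0,0,0,0,0,0])

```text
clock: 10.48
eef_pos: [0.4346, -0.1925, 0.1627]
tool_rot: [0.999, 0.028, 0.033, -0.009]
ft_force: [0.2, -0.2, -1.7]
grip_width: 0.0173
```

```bash
python3 -c "
from h import *
print(bot.get_obs()['tool_rot'].round(4));go(C(.008,.040,.15),5.5)"
```

```text
[ 0.999   0.0285  0.0333 -0.0086]
t 10.47 pos [ 0.4346 -0.1925  0.1627] yaw(toolx) 3.2 F [ 0.2 -0.2 -1.7] w 0.0173
units [ 1.971 -6.803  0.448] turn about tool z -2.3
```

play_rows(deltas=[0,0.24,-0.84,0,-2.3,0,0.24,-0.84,0,0,0,0.24,-0.84,0,0,0,0.24,-0.84,0,0,0,0.24,-0.84,0,0,0,0.24,-0.84,0,0,0,0.24,-0.84,0,0,0,0.24,-0.84,0,0,0,0,0,0,0])

```text
clock: 11.6
eef_pos: [0.5146, 0.2283, 0.17]
tool_rot: [0.998, 0.046, 0.034, -0.004]
ft_force: [0.5, -0.1, -0.2]
grip_width: 0.0171
```

```bash
python3 -c "
from h import *
print(bot.get_obs()['tool_rot'].round(4));incase();go(C(.008,.040,.15),5.5)"
```

```text
[ 0.9984  0.0459  0.0337 -0.0041]
case xy -0.0074 0.0477
t 11.6 pos [0.5146 0.2283 0.17  ] yaw(toolx) 5.3 F [ 0.5 -0.1 -0.2] w 0.0171
units [0.234 0.128 0.349] turn about tool z -0.2
```

```bash
python3 -c "
from h import *
go(C(.008,.040,.024),5.5)"
```

```text
t 11.6 pos [0.5146 0.2283 0.17  ] yaw(toolx) 5.3 F [ 0.5 -0.1 -0.2] w 0.0171
units [0.092 0.139 2.444] turn about tool z -0.2
```

play_rows(deltas=[0,0.09,0.14,0.2,0,0,0,0,0.5,0,0,0,0,0.5,0,0,0,0,0.5,0,0,0,0,0.4,0,0,0,0,0.3,0,0,0,0,0,0])

```text
clock: 12.48
eef_pos: [0.5315, 0.2113, 0.0188]
tool_rot: [0.999, 0.04, 0.033, -0.006]
ft_force: [-1.6, 6.4, 5.4]
grip_width: 0.0176
```

```bash
python3 -c "
from h import *
print(bot.get_obs()['tool_rot'].round(4));incase();go(C(.008,.040,.022),5.5)"
```

```text
[ 0.9986  0.04    0.0332 -0.0059]
case xy 0.0077 0.0291
t 12.47 pos [0.5315 0.2113 0.0188] yaw(toolx) 4.6 F [-1.6  6.4  5.4] w 0.0176
units [ 0.005 -0.183 -0.052] turn about tool z -0.9
```

play_rows(deltas=[0,0,-0.15,-0.05,0,0.45,0,-0.05,0,0,0.45,0,0,0,0,0.45,0,0,0,0,0.45,0,0,-0.3,0,0.45,0,0,-0.6,0,0.45,0,0,-0.7,0,0.45,0,0,-0.7,0,0.45,0,0,0,0])

```text
clock: 13.6
eef_pos: [0.52, 0.2155, 0.161]
tool_rot: [0.999, 0.037, 0.031, -0.003]
ft_force: [-0.1, -0.4, 0.4]
grip_width: 0.0386
```

```bash
python3 -c "
from h import *
print(bot.get_obs()['tool_rot'].round(4));incase();go([.6639,-.1735,.13],3.2)
c=vision.camera('wrist');cv2.imwrite('pics/w3.png',c['color'])"
```

```text
[ 0.9988  0.0367  0.0309 -0.0029]
case xy -0.0033 0.0344
t 13.6 pos [0.52   0.2155 0.161 ] yaw(toolx) 4.2 F [-0.1 -0.4  0.4] w 0.0386
units [1.881 6.644 0.612] turn about tool z 1.0
```

View pics/w3.png

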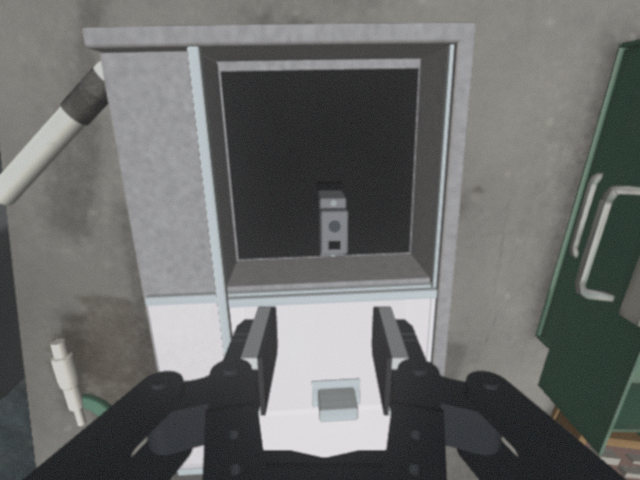

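The wrist view shows slim no. 1 standing upright in the left compartment at (333,225), by the dividing wall and about mid-x, and both doors are out of the way. Next is the far slim.

play_rows(deltas=[0.5,0.23,0.83,0,1,0.5,0.23,0.83,0,0,0.5,0.23,0.83,0,0,0.5,0.23,0.83,0,0,0.5,0.23,0.83,0,0,0.5,0.23,0.83,0,0,0.5,0.23,0.83,0.2,0,0.5,0.23,0.6,0.2,0,0.5,0,0,0,0])

```text
clock: 14.78
eef_pos: [0.6485, -0.1733, 0.121]
tool_rot: [0.999, 0.03, 0.017, -0.003]
ft_force: [0.7, 0.5, -0.8]
grip_width: 0.0424
```

```bash
python3 -c "
from h import *
print(bot.get_obs()['tool_rot'].round(4));go([.6639,-.1735,.09],3.2)"
```

```text
[ 0.9994  0.0296  0.0167 -0.0035]
t 14.78 pos [ 0.6485 -0.1733  0.121 ] yaw(toolx) 3.4 F [ 0.7  0.5 -0.8] w 0.0424
units [0.239 0.022 0.524] turn about tool z 0.2
```

play_rows(deltas=[0.5,0.22,0.02,0.2,0,0.5,0,0,0.3,0,0.5,0,0,0,0])

```text
clock: 15.15
eef_pos: [0.6597, -0.1716, 0.0861]
tool_rot: [0.999, 0.03, 0.012, -0.005]
ft_force: [0.3, 0.6, -0.8]
grip_width: 0.0428
```

```bash
python3 -c "
from h import *
print(bot.get_obs()['tool_rot'].round(4));go([.6639,-.1735,.028],3.2)
c=vision.camera('wrist');cv2.imwrite('pics/w4.png',c['color'])"
```

```text
[ 0.9995  0.0297  0.0125 -0.0051]
t 15.15 pos [ 0.6597 -0.1716  0.0861] yaw(toolx) 3.4 F [ 0.3  0.6 -0.8] w 0.0428
units [0.044 0.046 0.969] turn about tool z 0.2
```

View pics/w4.png

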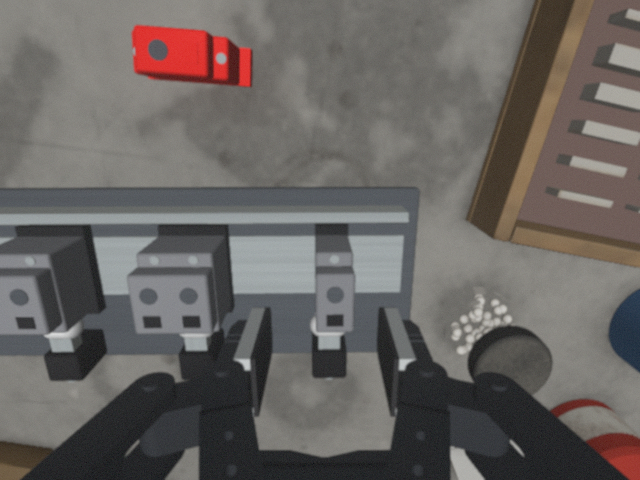

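The view shows the far slim centred between the pads at (335,300), with the right pad clear of everything. I'll descend, close and pull in one call.

play_rows(deltas=[0.5,0.04,0.05,0.3,0,0.5,0,0,0.4,0,0.5,0,0,0.27,0,0,0,0,0,0,0,0,0,0,0,0,0,0,0,0,0,0,0,0,0,0,0,0,0,0])

```text
clock: 16.2
eef_pos: [0.6667, -0.1731, 0.0297]
tool_rot: [0.999, 0.031, 0.016, -0.004]
ft_force: [-0.1, 0.7, -1.1]
grip_width: 0.0175
```

```bash
python3 -c "
from h import *
print(bot.get_obs()['tool_rot'].round(4));go([.6639,-.1735,.028],3.2)"
```

```text
[ 0.9994  0.0307  0.016  -0.0044]
t 16.2 pos [ 0.6667 -0.1731  0.0297] yaw(toolx) 3.5 F [-0.1  0.7 -1.1] w 0.0175
units [-0.048  0.004  0.026] turn about tool z 0.3
```

play_rows(deltas=[0,0,0,-0.15,0,0,0,0,-0.2,0,0,0,0,-0.3,0,0,0,0,-0.4,0,0,0,0,-0.5,0,0,0,0,-0.6,0,0,0,0,0,0])

```text
clock: 17.08
eef_pos: [0.6644, -0.1771, 0.1706]
tool_rot: [0.999, 0.03, 0.02, -0.001]
ft_force: [0.3, -0.1, -0.6]
grip_width: 0.0176
```

```bash
python3 -c "
from h import *
print(bot.get_obs()['tool_rot'].round(4));go(C(.008,.107,.16),5.5)"
```

```text
[ 9.993e-01  3.010e-02  2.020e-02 -8.000e-04]
t 17.07 pos [ 0.6644 -0.1771  0.1706] yaw(toolx) 3.5 F [ 0.3 -0.1 -0.6] w 0.0176
units [-1.869 -7.893  0.104] turn about tool z -2.0
```

play_rows(deltas=[0,-0.19,-0.88,0,-2.0,0,-0.18,-0.88,0,0,0,-0.18,-0.88,0,0,0,-0.18,-0.88,0,0,0,-0.18,-0.88,0,0,0,-0.18,-0.88,0,0,0,-0.18,-0.88,0,0,0,-0.18,-0.88,0,0,0,-0.18,-0.88,0,0,0,0,0,0,0])

```text
clock: 18.32
eef_pos: [0.5207, 0.296, 0.1613]
tool_rot: [0.999, 0.045, 0.022, 0.003]
ft_force: [0.7, -1.4, 0.4]
grip_width: 0.0173
```

```bash
python3 -c "
from h import *
print(bot.get_obs()['tool_rot'].round(4));incase();go(C(.008,.107,.10),5.5);go(C(.008,.107,.021),5.5)"
```

```text
[0.9987 0.045  0.0223 0.0034]
case xy 0.0052 0.1145
t 18.32 pos [0.5207 0.296  0.1613] yaw(toolx) 5.2 F [ 0.7 -1.4  0.4] w 0.0173
units [0.003 0.115 1.023] turn about tool z -0.3
t 18.32 pos [0.5207 0.296  0.1613] yaw(toolx) 5.2 F [ 0.7 -1.4  0.4] w 0.0173
units [-0.055  0.104  2.339] turn about tool z -0.3
```

play_rows(deltas=[0,-0.05,0.08,0.3,0,0,0,0,0.5,0,0,0,0,0.5,0,0,0,0,0.5,0,0,0,0,0.3,0,0,0,0,0,0])

```text
clock: 19.08
eef_pos: [0.5254, 0.2844, 0.031]
tool_rot: [0.999, 0.043, 0.023, 0.006]
ft_force: [0.2, -0.1, -1.0]
grip_width: 0.0174
```

```bash
python3 -c "
from h import *
print(bot.get_obs()['tool_rot'].round(4));incase();go(C(.008,.107,.021),5.5)"
```

```text
[0.9988 0.0431 0.0234 0.0061]
case xy 0.0087 0.1024
t 19.07 pos [0.5254 0.2844 0.031 ] yaw(toolx) 5.0 F [ 0.2 -0.1 -1. ] w 0.0174
units [-0.019 -0.079  0.165] turn about tool z -0.5
```

play_rows(deltas=[0,0,-0.06,0.13,0,0.45,0,0,0,0,0.45,0,0,0,0,0.45,0,0,0,0,0.45,0,0,-0.3,0,0.45,0,0,-0.6,0,0.45,0,0,-0.7,0,0.45,0,0,-0.7,0,0,0,0,0,0])

```text
clock: 20.2
eef_pos: [0.521, 0.2901, 0.1701]
tool_rot: [0.999, 0.043, 0.028, 0.004]
ft_force: [-0.3, 0.1, -0.3]
grip_width: 0.0214
```

```bash
python3 -c "
from h import *
print(bot.get_obs()['tool_rot'].round(4));incase();go(C(.008,-.105,.15),5.5)
c=vision.camera('wrist');cv2.imwrite('pics/w5.png',c['color'][:400])"
```

```text
[0.9987 0.0428 0.0276 0.0044]
case xy 0.0048 0.1085
t 20.2 pos [0.521  0.2901 0.1701] yaw(toolx) 4.9 F [-0.3  0.1 -0.3] w 0.0214
units [0.071 3.554 0.379] turn about tool z -0.6
```

View pics/w5.png

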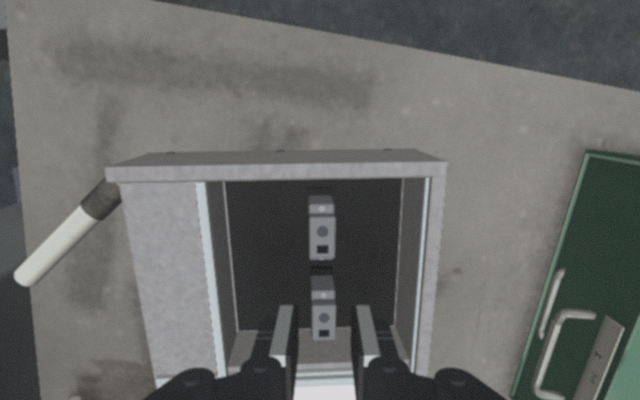

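Both slims stand in the left compartment, at (322,230) and (323,308). Now I'll close the upper door by pushing its tab left from the right side.

play_rows(deltas=[0,0.02,0.75,0,-0.6,0,0.02,0.75,0,0,0,0.02,0.75,0,0,0,0.02,0.75,0,0,0,0,0.6,0,0,0,0,0.15,0.3,0,0,0,0,0,0])

```text
clock: 21.12
eef_pos: [0.5419, 0.0584, 0.1435]
tool_rot: [0.999, 0.049, 0.019, 0.007]
ft_force: [-0.7, -1.0, 0.2]
grip_width: 0.0004
```

```bash
python3 -c "
from h import *
print(bot.get_obs()['tool_rot'].round(4));incase();go(C(.008,-.105,.082),5.5)"
```

```text
[0.9986 0.0494 0.0187 0.0068]
case xy 0.0034 -0.1241
t 21.12 pos [0.5419 0.0584 0.1435] yaw(toolx) 5.7 F [-0.7 -1.   0.2] w 0.0004
units [ 0.04  -0.333  1.022] turn about tool z 0.2
```

play_rows(deltas=[0,0.04,0,0.5,0,0,0,0,0.5,0,0,0,-0.25,0,0,0,0,-0.3,0,0,0,0,-0.3,0,0,0,0,-0.3,0,0,0,0,-0.3,0,0,0,0,-0.3,0,0,0,0,-0.3,0,0,0,0,-0.3,0,0,0,0,0,0,0])

```text
clock: 22.5
eef_pos: [0.5327, 0.2127, 0.0842]
tool_rot: [0.998, 0.052, 0.021, 0.006]
ft_force: [0.3, 0.3, 0.5]
grip_width: -0.0
```

```bash
python3 -c "
from h import *
print(bot.get_obs()['tool_rot'].round(4));incase();go(C(.008,.0565,.082),5.5)"
```

```text
[0.9984 0.0521 0.0213 0.0061]
case xy 0.0091 0.0304
t 22.5 pos [0.5327 0.2127 0.0842] yaw(toolx) 6.0 F [0.3 0.3 0.5] w -0.0
units [-0.016 -0.436  0.029] turn about tool z 0.5
```

Tracking is good, so I'll finish with a light touch on the stop.

play_rows(deltas=[0,0,-0.2,0.02,0,0,0,-0.15,0,0,0,0,-0.1,0,0,0,0,-0.07,0,0,0,0,-0.05,0,0])

```text
clock: 23.12
eef_pos: [0.5303, 0.239, 0.0831]
tool_rot: [0.998, 0.048, 0.022, 0.016]
ft_force: [-0.2, -7.9, 3.5]
grip_width: 0.0001
```

```bash
python3 -c "
from h import *
print(bot.get_obs()['tool_rot'].round(4));incase();go(C(-.094,-.105,.13),5.5)"
```

```text
[0.9985 0.0484 0.0223 0.0156]
case xy 0.0093 0.0568
t 23.12 pos [0.5303 0.239  0.0831] yaw(toolx) 5.6 F [-0.2 -7.9  3.5] w 0.0001
units [-1.688  2.722 -0.765] turn about tool z 0.1
```

The upper door is at its stop, at y = 0.057 with 8 N. Now I'll slide the lower door left.

play_rows(deltas=[0,0,0.15,-0.3,0,0,0,0.2,-0.55,0,0,-0.42,0.65,0,0,0,-0.42,0.65,0,0,0,-0.42,0.65,0,0,0,-0.42,0.45,0,0,0,0,0,0,0])

```text
clock: 24.0
eef_pos: [0.4419, 0.0648, 0.136]
tool_rot: [0.998, 0.048, 0.023, 0.013]
ft_force: [1.4, 0.3, 0.3]
grip_width: -0.0001
```

```bash
python3 -c "
from h import *
print(bot.get_obs()['tool_rot'].round(4));incase();go(C(-.094,-.107,.077),5.5)"
```

```text
[0.9985 0.0482 0.023  0.0127]
case xy -0.0956 -0.1081
t 24.0 pos [0.4419 0.0648 0.136 ] yaw(toolx) 5.6 F [1.4 0.3 0.3] w -0.0001
units [-0.017 -0.046  0.983] turn about tool z 0.1
```

play_rows(deltas=[0,-0.04,-0.04,0.5,0,0,0,0,0.47,0,0,0,-0.25,0,0,0,0,-0.3,0,0,0,0,-0.3,0,0,0,0,-0.3,0,0,0,0,-0.3,0,0,0,0,-0.3,0,0,0,0,-0.3,0,0,0,0,-0.3,0,0,0,0,0,0,0])

```text
clock: 25.38
eef_pos: [0.4334, 0.2223, 0.0805]
tool_rot: [0.998, 0.051, 0.028, 0.012]
ft_force: [-0.4, -0.5, 0.9]
grip_width: 0.0001
```

```bash
python3 -c "
from h import *
print(bot.get_obs()['tool_rot'].round(4));incase();go(C(-.094,.0565,.077),5.5)"
```

```text
[0.9982 0.051  0.0279 0.0118]
case xy -0.0889 0.0495
t 25.38 pos [0.4334 0.2223 0.0805] yaw(toolx) 5.9 F [-0.4 -0.5  0.9] w 0.0001
units [-0.088 -0.119  0.051] turn about tool z 0.4
```

Next a light push to the stop, then up, opening on the way to the near wide module.

play_rows(deltas=[0,0,-0.07,0.03,0,0,0,-0.06,0,0,0,0,-0.04,0,0,0,0,0.15,-0.2,0,0.75,0,0.2,-0.7,0,0.75,0.2,0.8,-0.2,1.2,0.75,0.2,0.8,0,1.2,0.75,0.2,0.8,0,0,0.75,0.2,0.8,0,0,0.75,0.2,0.8,0,0,0.75,0.2,0.8,0,0,0.75,0,0,0,0])

```text
clock: 26.88
eef_pos: [0.5286, -0.0816, 0.1706]
tool_rot: [0.999, 0.028, 0.037, 0.011]
ft_force: [0.2, 1.0, -0.2]
grip_width: 0.0641
```

```bash
python3 -c "
from h import *
print(bot.get_obs()['tool_rot'].round(4));go([.5141,-.1819,.12],3.2)
c=vision.camera('top');cv2.imwrite('pics/t2.png',cv2.resize(c['color'][160:340,170:490],None,fx=2.4,fy=2.4))"
```

```text
[0.9989 0.0275 0.0373 0.0107]
t 26.88 pos [ 0.5286 -0.0816  0.1706] yaw(toolx) 3.2 F [ 0.2  1.  -0.2] w 0.0641
units [-0.396  1.636  0.856] turn about tool z 0.0
```

View pics/t2.png

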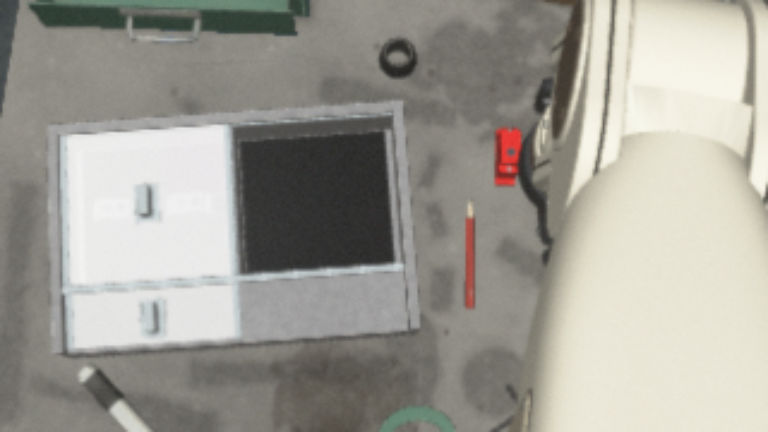

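The right compartment is open and both doors are on the left. Now the near wide module.

play_rows(deltas=[0.68,-0.2,0.8,0.2,0,0.68,-0.2,0.8,0.3,0,0.68,0,0,0.3,0,0.68,0,0,0,0])

```text
clock: 27.42
eef_pos: [0.5132, -0.1765, 0.1245]
tool_rot: [0.999, 0.031, 0.039, 0.009]
ft_force: [0.1, -0.0, -0.0]
grip_width: 0.0582
```

```bash
python3 -c "
from h import *
print(bot.get_obs()['tool_rot'].round(4));go([.5141,-.1819,.09],3.2);go([.5141,-.1819,.028],3.2)
c=vision.camera('wrist');cv2.imwrite('pics/w6.png',c['color'])"
```

```text
[0.9987 0.0313 0.039  0.0089]
t 27.43 pos [ 0.5132 -0.1765  0.1245] yaw(toolx) 3.6 F [ 0.1 -0.  -0. ] w 0.0582
units [-0.035  0.079  0.576] turn about tool z 0.4
t 27.43 pos [ 0.5132 -0.1765  0.1245] yaw(toolx) 3.6 F [ 0.1 -0.  -0. ] w 0.0582
units [-0.115  0.059  1.606] turn about tool z 0.4
```

View pics/w6.png

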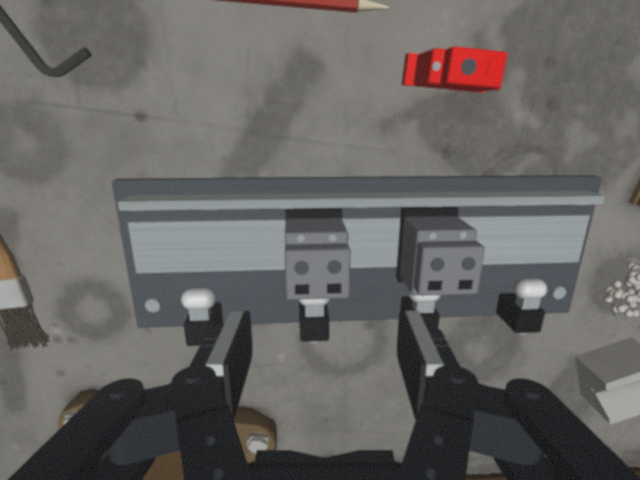

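Both wides are still at their catches, with the target at (317,268). Descending.

play_rows(deltas=[0.68,-0.12,0.07,0.3,0.4,0.68,0,0,0.4,0,0.68,0,0,0.4,0,0.68,0,0,0.25,0,0.68,0,0,0,0])

```text
clock: 28.1
eef_pos: [0.519, -0.1784, 0.0492]
tool_rot: [0.998, 0.033, 0.045, 0.01]
ft_force: [-0.0, -0.8, 0.7]
grip_width: 0.0579
```

```bash
python3 -c "
from h import *
print(bot.get_obs()['tool_rot'].round(4));go([.5141,-.1819,.028],3.2)"
```

```text
[0.9984 0.0326 0.0452 0.0102]
t 28.1 pos [ 0.519  -0.1784  0.0492] yaw(toolx) 3.8 F [-0.  -0.8  0.7] w 0.0579
units [-0.116  0.045  0.346] turn about tool z 0.6
```

play_rows(deltas=[0.68,-0.12,0.05,0.2,0.6,0.68,0,0,0.15,0,0,0,0,0,0,0,0,0,0,0,0,0,0,0,0,0,0,0,0,0,0,0,0,0,0])

```text
clock: 28.98
eef_pos: [0.5151, -0.1827, 0.0294]
tool_rot: [0.998, 0.027, 0.047, 0.01]
ft_force: [-0.6, -0.2, -0.0]
grip_width: 0.0358
```

```bash
python3 -c "
from h import *
print(bot.get_obs()['tool_rot'].round(4));go([.5141,-.1819,.028],3.2)"
```

```text
[0.9985 0.0271 0.0472 0.0105]
t 28.98 pos [ 0.5151 -0.1827  0.0294] yaw(toolx) 3.2 F [-0.6 -0.2 -0. ] w 0.0358
units [-0.019 -0.014  0.021] turn about tool z -0.0
```

play_rows(deltas=[0,0.01,0,-0.15,0,0,0.02,0,-0.2,0,0,0.03,0,-0.3,0,0,0.03,0,-0.4,0,0,0,0,-0.5,0,0,0,0,-0.6,0,0,0,0,0,0])

```text
clock: 29.85
eef_pos: [0.5093, -0.1816, 0.1674]
tool_rot: [0.998, 0.027, 0.049, 0.013]
ft_force: [-0.1, 0.2, -1.9]
grip_width: 0.0358
```

```bash
python3 -c "
from h import *
print(bot.get_obs()['tool_rot'].round(4));go(C(.008,-.038,.16),5.5)"
```

```text
[0.9983 0.0268 0.0492 0.0131]
t 29.85 pos [ 0.5093 -0.1816  0.1674] yaw(toolx) 3.2 F [-0.1  0.2 -1.9] w 0.0358
units [ 0.765 -5.405  0.042] turn about tool z -2.3
```

play_rows(deltas=[0,0.17,-0.86,0,-2.3,0,0.17,-0.86,0,0,0,0.17,-0.86,0,0,0,0.17,-0.86,0,0,0,0.17,-0.86,0,0,0,0.17,-0.86,0,0,0,0,0,0,0])

```text
clock: 30.72
eef_pos: [0.5448, 0.138, 0.159]
tool_rot: [0.998, 0.045, 0.049, 0.017]
ft_force: [-0.7, -0.6, -1.6]
grip_width: 0.0359
```

```bash
python3 -c "
from h import *
print(bot.get_obs()['tool_rot'].round(4));incase();go(C(.008,-.042,.10),5.5);go(C(.008,-.042,.021),5.5)"
```

```text
[0.9977 0.0447 0.0489 0.0169]
case xy 0.0139 -0.0451
t 30.73 pos [0.5448 0.138  0.159 ] yaw(toolx) 5.2 F [-0.7 -0.6 -1.6] w 0.0359
units [-0.193 -0.089  0.967] turn about tool z -0.3
t 30.73 pos [0.5448 0.138  0.159 ] yaw(toolx) 5.2 F [-0.7 -0.6 -1.6] w 0.0359
units [-0.32  -0.139  2.277] turn about tool z -0.3
```

play_rows(deltas=[0,-0.2,-0.06,0.1,-0.3,0,-0.03,-0.01,0.5,0,0,-0.03,-0.01,0.5,0,0,-0.03,-0.01,0.5,0,0,-0.03,-0.01,0.5,0,0,0,0,0,0])

```text
clock: 31.48
eef_pos: [0.5352, 0.132, 0.0254]
tool_rot: [0.998, 0.045, 0.047, 0.02]
ft_force: [-1.7, 0.5, -0.3]
grip_width: 0.0357
```

```bash
python3 -c "
from h import *
print(bot.get_obs()['tool_rot'].round(4));incase();go(C(.008,-.042,.020),5.5)"
```

```text
[0.9977 0.0453 0.0469 0.0202]
case xy 0.0038 -0.0502
t 31.48 pos [0.5352 0.132  0.0254] yaw(toolx) 5.3 F [-1.7  0.5 -0.3] w 0.0357
units [ 0.061 -0.141  0.09 ] turn about tool z -0.2
```

play_rows(deltas=[0,0.05,-0.13,0.02,0,0,0,0,0.07,0,0.62,0,0,0,0,0.62,0,0,0,0,0.62,0,0,0,0,0.62,0.02,0,-0.3,0,0.62,0.05,0,-0.6,0,0.62,0.05,0,-0.7,0,0.62,0.05,0,-0.7,0,0.62,0,0,0,0])

```text
clock: 32.72
eef_pos: [0.5378, 0.1464, 0.168]
tool_rot: [0.997, 0.045, 0.052, 0.019]
ft_force: [0.8, -0.2, -0.3]
grip_width: 0.0529
```

```bash
python3 -c "
from h import *
print(bot.get_obs()['tool_rot'].round(4));incase();go([.589,-.1777,.13],3.2)
c=vision.camera('wrist');cv2.imwrite('pics/w7.png',c['color'])"
```

```text
[0.9975 0.0447 0.052  0.0194]
case xy 0.0078 -0.0361
t 32.73 pos [0.5378 0.1464 0.168 ] yaw(toolx) 5.3 F [ 0.8 -0.2 -0.3] w 0.0529
units [0.287 5.423 0.903] turn about tool z 2.1
```

View pics/w7.png

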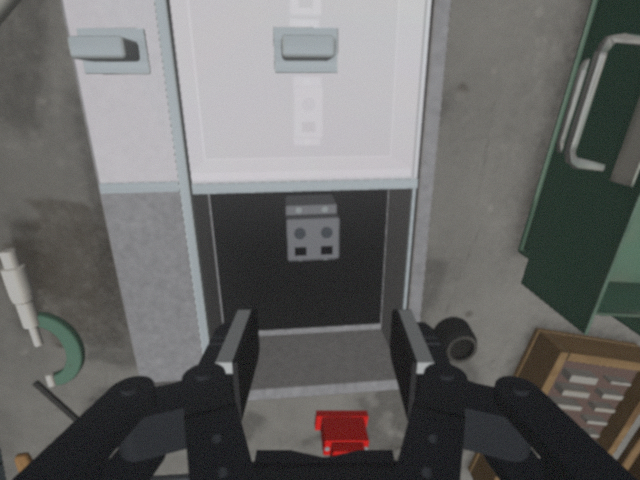

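The view shows wide no. 1 upright in the right compartment at (313,230), with the slims visible through the door at (308,105). Next is the last wide (picture count 13).

play_rows(deltas=[0.68,0.0,0.88,0,2.1,0.68,0.08,0.88,0,0,0.68,0.08,0.88,0,0,0.68,0.08,0.88,0,0,0.68,0.08,0.88,0.1,0,0.68,0.08,0.88,0.2,0,0.68,0.06,0.2,0.2,0,0.68,0,0,0,0])

```text
clock: 33.78
eef_pos: [0.5806, -0.1891, 0.139]
tool_rot: [0.999, 0.028, 0.042, 0.017]
ft_force: [0.1, 0.9, -0.1]
grip_width: 0.0581
```

```bash
python3 -c "
from h import *
print(bot.get_obs()['tool_rot'].round(4));go([.589,-.1777,.09],3.2);go([.589,-.1777,.028],3.2)
c=vision.camera('wrist');cv2.imwrite('pics/w8.png',c['color']);print(proj(c,[.589,-.1777,.066]))"
```

```text
[0.9986 0.028  0.0416 0.0168]
t 33.77 pos [ 0.5806 -0.1891  0.139 ] yaw(toolx) 3.3 F [ 0.1  0.9 -0.1] w 0.0581
units [ 0.082 -0.211  0.82 ] turn about tool z 0.1
t 33.77 pos [ 0.5806 -0.1891  0.139 ] yaw(toolx) 3.3 F [ 0.1  0.9 -0.1] w 0.0581
units [-0.002 -0.248  1.849] turn about tool z 0.1
[[330.72872323 236.25095346]]
```

View pics/w8.png

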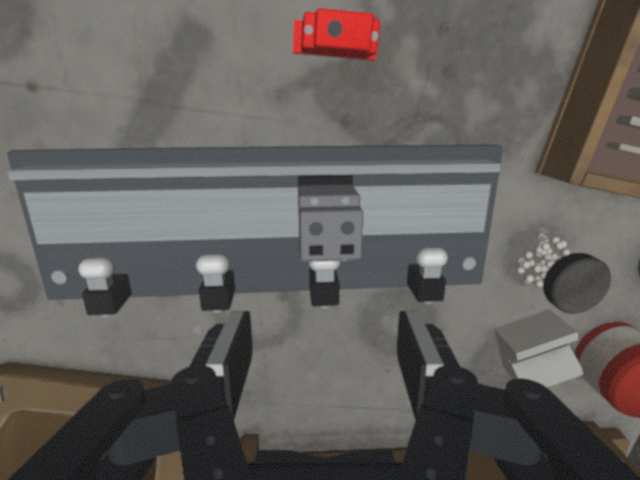

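The last wide is in place at (331,234), against a predicted (331,236). Descending.

play_rows(deltas=[0.68,0,-0.22,0.3,0,0.68,0,0,0.5,0,0.68,0,0,0.4,0,0.68,0,0,0.3,0,0.68,0,0,0,0])

```text
clock: 34.45
eef_pos: [0.5881, -0.1678, 0.0491]
tool_rot: [0.998, 0.035, 0.042, 0.016]
ft_force: [-0.2, 0.7, 0.4]
grip_width: 0.0579
```

```bash
python3 -c "
from h import *
print(bot.get_obs()['tool_rot'].round(4));go([.589,-.1777,.028],3.2)"
```

```text
[0.9984 0.0347 0.0424 0.0157]
t 34.45 pos [ 0.5881 -0.1678  0.0491] yaw(toolx) 4.1 F [-0.2  0.7  0.4] w 0.0579
units [-0.026  0.153  0.356] turn about tool z 0.9
```

play_rows(deltas=[0.68,-0.03,0.16,0.2,0.9,0.68,0,0,0.16,0,0,0,0,0,0,0,0,0,0,0,0,0,0,0,0,0,0,0,0,0,0,0,0,0,0])

```text
clock: 35.33
eef_pos: [0.5907, -0.1776, 0.0298]
tool_rot: [0.999, 0.027, 0.045, 0.016]
ft_force: [-0.2, 0.7, 0.1]
grip_width: 0.036
```

```bash
python3 -c "
from h import *
go([.589,-.1777,.028],3.2)"
```

```text
t 35.33 pos [ 0.5907 -0.1776  0.0298] yaw(toolx) 3.2 F [-0.2  0.7  0.1] w 0.036
units [-0.03  -0.001  0.027] turn about tool z 0.0
```

play_rows(deltas=[0,0.01,0,-0.15,0,0,0.02,0,-0.2,0,0,0.03,0,-0.3,0,0,0.03,0,-0.4,0,0,0,0,-0.5,0,0,0,0,-0.6,0,0,0,0,0,0])

```text
clock: 36.2
eef_pos: [0.5856, -0.1752, 0.1685]
tool_rot: [0.998, 0.027, 0.047, 0.018]
ft_force: [0.8, -0.9, -0.5]
grip_width: 0.0354
```

```bash
python3 -c "
from h import *
print(bot.get_obs()['tool_rot'].round(4));go(C(.008,-.104,.16),5.5)"
```

```text
[0.9984 0.027  0.0472 0.0184]
t 36.2 pos [ 0.5856 -0.1752  0.1685] yaw(toolx) 3.2 F [ 0.8 -0.9 -0.5] w 0.0354
units [-0.457 -4.266 -0.069] turn about tool z -2.3
```

play_rows(deltas=[0,-0.07,-0.84,0,-2.3,0,-0.06,-0.84,0,0,0,-0.06,-0.84,0,0,0,-0.06,-0.84,0,0,0,-0.06,-0.84,0,0,0,0,0,0,0])

```text
clock: 36.95
eef_pos: [0.5452, 0.0781, 0.154]
tool_rot: [0.998, 0.045, 0.048, 0.022]
ft_force: [0.3, -0.5, -0.7]
grip_width: 0.0357
```

```bash
python3 -c "
from h import *
print(bot.get_obs()['tool_rot'].round(4));incase();go(C(.008,-.106,.10),5.5);go(C(.008,-.106,.021),5.5)"
```

```text
[0.9976 0.0454 0.0477 0.0216]
case xy 0.0085 -0.1048
t 36.95 pos [0.5452 0.0781 0.154 ] yaw(toolx) 5.3 F [ 0.3 -0.5 -0.7] w 0.0357
units [-0.092 -0.022  0.896] turn about tool z -0.2
t 36.95 pos [0.5452 0.0781 0.154 ] yaw(toolx) 5.3 F [ 0.3 -0.5 -0.7] w 0.0357
units [-0.215 -0.085  2.205] turn about tool z -0.2
```

play_rows(deltas=[0,-0.09,-0.03,0.1,0,0,-0.02,-0.03,0.5,0,0,-0.02,-0.03,0.5,0,0,-0.02,-0.03,0.5,0,0,-0.02,-0.03,0.4,0,0,0,0,0,0])

```text
clock: 37.7
eef_pos: [0.5446, 0.0737, 0.0278]
tool_rot: [0.998, 0.04, 0.047, 0.023]
ft_force: [-0.1, -0.2, -1.6]
grip_width: 0.0354
```

```bash
python3 -c "
from h import *
print(bot.get_obs()['tool_rot'].round(4));incase();go(C(.008,-.106,.020),5.5)"
```

```text
[0.9978 0.0404 0.0468 0.0234]
case xy 0.0075 -0.1091
t 37.7 pos [0.5446 0.0737 0.0278] yaw(toolx) 4.8 F [-0.1 -0.2 -1.6] w 0.0354
units [-0.005 -0.059  0.127] turn about tool z -0.7
```

play_rows(deltas=[0,0,-0.05,0.03,0,0,0,0,0.09,0,0.62,0,0,0,0,0.62,0,0,0,0,0.62,0,0,0,0,0.62,0.02,0,-0.3,0,0.62,0.05,0,-0.6,0,0.62,0.05,0,-0.7,0,0.62,0.05,0,-0.7,0,0,0,-0.2,0,0,0,0,0,0,0])

```text
clock: 39.08
eef_pos: [0.543, 0.0953, 0.1664]
tool_rot: [0.998, 0.039, 0.051, 0.023]
ft_force: [-0.2, -1.0, 0.5]
grip_width: 0.0175
```

```bash
python3 -c "
from h import *
print(bot.get_obs()['tool_rot'].round(4));incase();go(C(-.094,.108,.15),5.5)
c=vision.camera('wrist');cv2.imwrite('pics/w9.png',c['color'])"
```

```text
[0.9977 0.0395 0.0509 0.023 ]
case xy 0.008 -0.0875
t 39.08 pos [0.543  0.0953 0.1664] yaw(toolx) 4.7 F [-0.2 -1.   0.5] w 0.0175
units [-1.767 -3.234 -0.065] turn about tool z -0.8
```

View pics/w9.png

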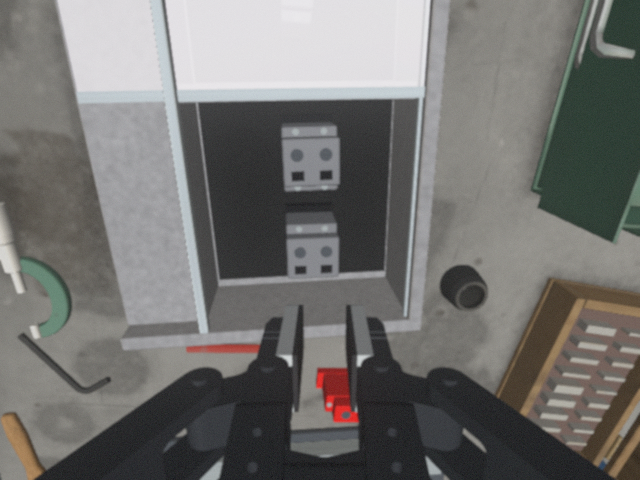

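Both wides stand in the right compartment, at (310,158) and (312,245). Now I'll close the lower door from the left side of its tab (picture count 15).

play_rows(deltas=[0,-0.44,-0.82,0,-0.8,0,-0.44,-0.82,0,0,0,-0.44,-0.82,0,0,0,-0.44,-0.82,0,0,0,0,0,0,0])

```text
clock: 39.75
eef_pos: [0.4169, 0.2826, 0.1383]
tool_rot: [0.998, 0.045, 0.047, 0.027]
ft_force: [0.9, -0.1, -0.6]
grip_width: -0.0001
```

```bash
python3 -c "
from h import *
incase();go(C(-.094,.108,.10),5.5);go(C(-.094,.108,.078),5.5)"
```

```text
case xy -0.0994 0.1111
t 39.75 pos [0.4169 0.2826 0.1383] yaw(toolx) 5.3 F [ 0.9 -0.1 -0.6] w -0.0001
units [0.032 0.015 0.647] turn about tool z -0.2
t 39.75 pos [0.4169 0.2826 0.1383] yaw(toolx) 5.3 F [ 0.9 -0.1 -0.6] w -0.0001
units [-1.000e-03 -6.000e-03  1.011e+00] turn about tool z -0.2
```

play_rows(deltas=[0,0,0,0.5,0,0,0,0,0.5,0,0,0,0.25,0,0,0,0,0.3,0,0,0,0,0.3,0,0,0,0,0.3,0,0,0,0,0,0,0])

```text
clock: 40.62
eef_pos: [0.4304, 0.2029, 0.0824]
tool_rot: [0.998, 0.043, 0.047, 0.027]
ft_force: [0.5, -0.4, 0.3]
grip_width: 0.0001
```

```bash
python3 -c "
from h import *
incase();go(C(-.094,-.0565,.078),5.5)"
```

```text
case xy -0.0937 0.0304
t 40.62 pos [0.4304 0.2029 0.0824] yaw(toolx) 5.1 F [ 0.5 -0.4  0.3] w 0.0001
units [1.000e-03 1.442e+00 1.590e-01] turn about tool z -0.4
```

play_rows(deltas=[0,0,0.28,0.06,0,0,0,0.28,0.04,0,0,0,0.28,0.03,0,0,0,0.28,0.02,0,0,0,0.2,0.02,0,0,0,0.1,0,0,0,0,0,0,0])

```text
clock: 41.5
eef_pos: [0.4406, 0.117, 0.0807]
tool_rot: [0.998, 0.043, 0.05, 0.022]
ft_force: [-0.1, 2.1, -1.2]
grip_width: -0.0
```

```bash
python3 -c "
from h import *
incase();go(C(-.094,-.0565,.078),5.5)"
```

```text
case xy -0.0919 -0.056
t 41.5 pos [0.4406 0.117  0.0807] yaw(toolx) 5.1 F [-0.1  2.1 -1.2] w -0.0
units [-0.04   0.006  0.041] turn about tool z -0.4
```

play_rows(deltas=[0,0,0.07,0,0,0,0,0.07,0,0,0,0,-0.2,-0.2,0,0,0,0,-0.8,0,0,0,0,-0.8,0,0,0,0.9,0,0,0,0,0.9,0,0,0,0,0.9,0,0,0,0,0.9,0,0,0,0,0.9,0,0,0,0,0.9,0,0,0,0,0,0,0])

```text
clock: 43.0
eef_pos: [0.4633, -0.2019, 0.2125]
tool_rot: [0.997, 0.05, 0.054, 0.023]
ft_force: [-1.1, 1.0, -0.0]
grip_width: -0.0002
```

```bash
python3 -c "
from h import *
st();c=vision.camera('top');im=c['color'][150:345,170:480];cv2.imwrite('pics/t3.png',cv2.resize(im,None,fx=2.5,fy=2.5))
for n,p in(('up',C(.0065,.0725,.096)),('lo',C(-.0935,-.0725,.088))):print(n,proj(c,p),(proj(c,p)-[170,150])*2.5)"
```

```text
t 43.0 pos [ 0.4633 -0.2019  0.2125] yaw(toolx) 5.9 F [-1.1  1.  -0. ] w -0.0002
up [[229.18228726 243.15488928]] [[147.95571814 232.8872232 ]]
lo [[302.46670767 286.68905192]] [[331.16676918 341.7226298 ]]
```

View pics/t3.png

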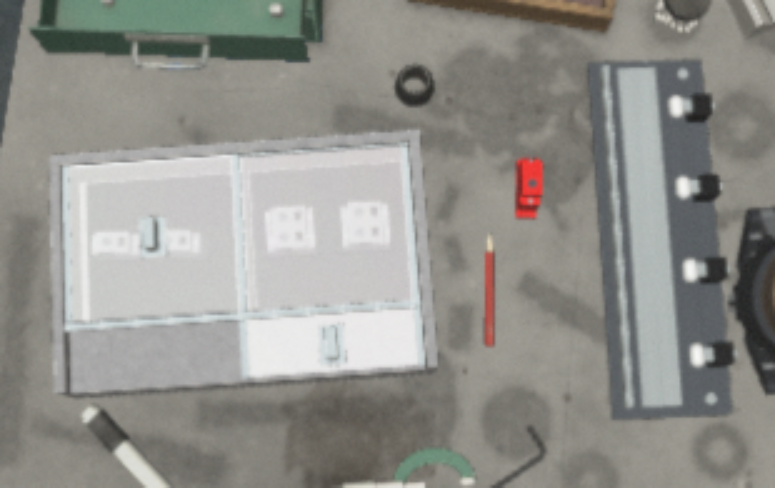

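The rail is empty, both slims are under the left door and both wides under the right. The tabs at (150,234) and (331,343) match the predicted closed positions of (148,233) and (331,342). I'm handing in.

```bash
python3 -c "
from workcell import ticket
print(ticket.job_done())"
```

```text
the job is handed in; nothing more can be done
None
```

The job is done and handed in after about 43 s of the 205 s allowed. I unclipped all four modules and put both slims in the left compartment and both wides in the right. Both doors are closed, and the red look-alike was not touched.

- **Last checks:** The final top view shows the rail empty and all four modules in their compartments. Both door tabs were within about 2 mm of their closed positions, against the 8 mm allowed. The gripper was clear of everything.
- **Disturbances:** I saw no module get knocked aside and no grip slacken.
- **What went less well:** The tool tilted slowly, by up to about 6°. I corrected for this at each step. The first slim pressed lightly on the dividing wall (about 6 N) before I released it. No check failed.

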